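Stock the gel caddy by cap colour

ROBOT

A 6-joint arm with a two-finger parallel gripper is mounted at the origin on the work surface. World frame = base frame: x ahead of the robot, y to its left, z up, the work surface at z = 0. Lengths are in m, angles in rad, forces in N, time in s.
With the tool pointing down it reaches from about 0.35 to 0.775 m from the base axis. Payload 5.5 kg.
Tool frame: the origin (TCP) lies on the centre line of the jaws, within the pads' length; the fingertips stand 11 mm ahead of it and the grasp point (between the pads) lies 8 mm behind it (env.tip_extent is the distance from the TCP to the fingertips, in m); z points along the fingers, y is the line along which they close (so a half turn about z gives the same grasp; the last joint's range is limited). The gripper opens to 85 mm and grips with 20 to 120 N. Pads are 22 mm wide; open, the fingers measure 114 mm over their backs; the gripper's body (76 mm by 85 mm) begins 54 mm behind the grasp point. The pads swing forward as they close: fully open they stand 13 mm farther back than shut.
Start: joints at [1.024, 0.313, 0.046, 1.304, 0, 1.431], TCP at [0.228, 0.528, 0.242] pointing down, gripper open.
Joint ranges: [-2.76, 2.76], [-0.86, 1.69], [-1.03, 1.26], [-2.2, 2.34], [-1.47, 1.5], [-3.14, 3.14]. Speed limits (rad/s): [2.57, 2.57, 3.14, 3.14, 3.14, 3.14].

INTERFACE

Orientations are given as a unit quaternion [w, x, y, z].
In Python, from workcell import env gives the robot as it stands.
- The arm moves only by the shell command python3 -m jog 'ROWS' [FORCE]. ROWS is JSON, a list of rows, each a list of 5 numbers: the gripper's target within -1 to 1 (shut at 1, half-way at 0, fully open at -1), then the shift along the tool's x, y, z in m, then the turn about the tool's z in degrees. In form: [[fingers, tx, ty, tz, turn], ...]. A call has 1 to 5 rows; each row shifts and turns the commanded pose from where the row before left it, along the tool's axes as they then stand; what a row does not reach is not made up. A row lasts 1/12 s, in which the tool goes at most 41.7 mm and 7.16 degrees, less where a joint would pass 70% of its speed; a pose out of reach is approached as far as the arm can. A call is refused whole if a number of a shift passes 0.0417 or a number of a turn 7.16, either way. A call with a gripper value outside its range is refused whole. The fingers move at their own pace and stop on an object; FORCE is the grip in N (left out, the last holds). Time passes only in rows, so rows that do not move let the fingers close. It gives the time, the measured TCP pose, the force, the opening and the grip force at its end, in the units of the state.
- env.get_state(): the state, without advancing time (a new reading comes with each control period).
- env.read_camera(name): name is "scene" or "top"; returns a dict with "img" (420x560x3 uint8, red, green, blue), "fov_y" (degrees; the focal length in pixels is half the picture's height over the tangent of half this angle, whatever the lens; pixels are square), "cx", "cy" (the principal point, pixels), "T" (4x4, takes a point from camera to world coordinates). Camera axes: x right, y up, looking along -z (the intrinsics and any distortion apply to the point x, -y, -z); pixel columns grow to the right and rows downward; lengths in m; the calibration is good to about 2 mm. A picture is of the moment at which its call begins. There is no depth.
- env.hand_in(): hands the job in; it is judged then, once.
The state is a dict: "clock": time; "joint_pos": joint angles; "qvel": joint speeds; "tau": joint torques, N m; "tcp_pos": TCP position; "orientation": TCP orientation; "wrist_force": force on the tool from outside, world axes, zero at the start; "ft_torque": the same for the moment, N m; "finger_gap": finger opening in m; "grip_force": force on a finger pad.
Only numpy, scipy, OpenCV 4.12 (cv2) and the standard library are available. Lean on these libraries where they do the work, as an engineer would, in place of code of your own. Each camera call takes 0.05 s, during which the arm holds its last target. There are 200 camera calls.

TASK

Collect the four green-barrelled gel syringes from the counter and lay each one flat in the caddy, in the tray of the same colour as its cap, lengthwise and inside the tray's walls (either end may point either way). Leave the two white-barrelled syringes where they lie, although their caps have the same colours: they do not belong in the caddy.

Things in the scene. Friction and masses are not known exactly. Their poses are not given: they have to be found in the camera images.
- gel_blue_mid (a point): Gel syringe with a green barrel and a blue cap, 104 mm long, 16 mm thick, 21 to 42 g, lying flat (does not roll). Own x runs along it to the cap, z up. x -52 to -31 thin white plunger, -31 to -28 finger flange 24 mm wide, -28 to +26 barrel (grip here, across, along y), then cap. Point: its centre, 8 mm above what it lies on.
- gel_red_mid (a point): Gel syringe with a green barrel and a red cap, 104 mm long, 16 mm thick, 21 to 42 g, lying flat (does not roll). Own x runs along it to the cap, z up. x -52 to -31 thin white plunger, -31 to -28 finger flange 24 mm wide, -28 to +26 barrel (grip here, across, along y), then cap. Point: its centre, 8 mm above what it lies on.
- gel_yellow_mid (a point): Gel syringe with a green barrel and a yellow cap, 104 mm long, 16 mm thick, 21 to 42 g, lying flat (does not roll). Own x runs along it to the cap, z up. x -52 to -31 thin white plunger, -31 to -28 finger flange 24 mm wide, -28 to +26 barrel (grip here, across, along y), then cap. Point: its centre, 8 mm above what it lies on.
- gel_black_mid (a point): Gel syringe with a green barrel and a black cap, 104 mm long, 16 mm thick, 21 to 42 g, lying flat (does not roll). Own x runs along it to the cap, z up. x -52 to -31 thin white plunger, -31 to -28 finger flange 24 mm wide, -28 to +26 barrel (grip here, across, along y), then cap. Point: its centre, 8 mm above what it lies on.
- other_blue_mid (a point): Look-alike that does not belong: syringe with a white barrel and a blue cap, 104 mm long, 16 mm thick, 21 to 42 g, lying flat (does not roll). Own x runs along it to the cap, z up. x -52 to -31 thin white plunger, -31 to -28 finger flange 24 mm wide, -28 to +26 barrel (grip here, across, along y), then cap. Point: its centre, 8 mm above what it lies on.
- other_yellow_mid (a point): Look-alike that does not belong: syringe with a white barrel and a yellow cap, 104 mm long, 16 mm thick, 21 to 42 g, lying flat (does not roll). Own x runs along it to the cap, z up. x -52 to -31 thin white plunger, -31 to -28 finger flange 24 mm wide, -28 to +26 barrel (grip here, across, along y), then cap. Point: its centre, 8 mm above what it lies on.
- tray_blue: The blue tray, one of four fixed trays 70 mm apart in the caddy: 134 (own x) by 58 (y) mm, inside 126 by 50. Origin: centre of its underside, 4 mm above the table; floor 3 mm above the origin. Walls 8 mm above the floor at the ends and along the last 33 mm of each long side; the middle of the long sides is open for fingers. Caddy rim around all four: 12 mm above the table.
- tray_red: The red tray, one of four fixed trays 70 mm apart in the caddy: 134 (own x) by 58 (y) mm, inside 126 by 50. Origin: centre of its underside, 4 mm above the table; floor 3 mm above the origin. Walls 8 mm above the floor at the ends and along the last 33 mm of each long side; the middle of the long sides is open for fingers. Caddy rim around all four: 12 mm above the table.
- tray_yellow: The yellow tray, one of four fixed trays 70 mm apart in the caddy: 134 (own x) by 58 (y) mm, inside 126 by 50. Origin: centre of its underside, 4 mm above the table; floor 3 mm above the origin. Walls 8 mm above the floor at the ends and along the last 33 mm of each long side; the middle of the long sides is open for fingers. Caddy rim around all four: 12 mm above the table.
- tray_black: The black tray, one of four fixed trays 70 mm apart in the caddy: 134 (own x) by 58 (y) mm, inside 126 by 50. Origin: centre of its underside, 4 mm above the table; floor 3 mm above the origin. Walls 8 mm above the floor at the ends and along the last 33 mm of each long side; the middle of the long sides is open for fingers. Caddy rim around all four: 12 mm above the table.
There are look-alikes about, which are no part of the job. Leave any pink look-alike of the part that bears gel_blue_mid alone.

How it is judged:
By the outcome, as a careful person would: the job done as asked, in the order asked, and still so for the second after the job is handed in, with the robot touching nothing.
It also fails if it takes over 104 s, if anything falls off the work surface, if the arm or the gripper's body presses on something with over 40 N, if the wrist force passes 120 N, or if a joint passes its speed limit or range.

## Working session

There is one attempt and no reset: what is moved stays moved. The work goes in short steps, Python scripts to look and compute and a shell command to move; the robot and the scene stay as the last step left them, time stands still between calls to the robot, and variables do not carry over. Pictures are saved under pics/ and viewed, at most 14 in all, crops included, and the job is handed in when it is done.

```bash
mkdir -p pics; ls
python3 - <<'E'
from workcell import env
import cv2
print(env.get_state(), env.tip_extent)
for n in("top","scene"):
    c=env.read_camera(n); print(n,{k:v for k,v in c.items() if k!="img"})
    cv2.imwrite(f"pics/{n}0.png",c["img"][:,:,::-1])
E
```

```text
pics
{'clock': 0.0, 'joint_pos': array([1.02441552e+00, 3.14017969e-01, 4.49729800e-02, 1.30360569e+00,
       1.42911189e-05, 1.43118623e+00]), 'qvel': array([-0.00067201, -0.00127269,  0.00239678, -0.00088491, -0.00166334,
        0.0006888 ]), 'tau': array([ 4.34548720e-04, -4.80629396e+01,  2.98530972e+01,  1.93538703e-02,
       -2.18860414e-04,  6.29283804e-06]), 'tcp_pos': array([0.22724645, 0.5276497 , 0.24139641]), 'orientation': array([-3.18547932e-04,  2.01985981e-01,  9.79387974e-01, -8.70767479e-04]), 'wrist_force': array([ 0.31404548, -0.15272801,  0.45934364]), 'ft_torque': array([ 0.02619812, -0.0216251 ,  0.03649464]), 'grip_force': 0.0, 'finger_gap': 0.08529469580764244} 0.011
top {'fov_y': 43.3351042467548, 'cx': 282.31057272988, 'cy': 204.56482711257883, 'T': array([[ 0.02002273,  0.99571443, -0.09028771,  0.38925769],
       [-0.99979043,  0.02032597,  0.00244028, -0.03583329],
       [ 0.004265  ,  0.09021993,  0.99591273,  1.19009374],
       [ 0.        ,  0.        ,  0.        ,  1.        ]])}
scene {'fov_y': 48.76233801099276, 'cx': 285.0062781955983, 'cy': 207.46829208842277, 'T': array([[-0.74227808, -0.40664854,  0.53259762,  1.03839466],
       [ 0.67002777, -0.46141461,  0.5815147 ,  0.55780913],
       [ 0.00927622,  0.78850081,  0.61496376,  0.68782649],
       [ 0.        ,  0.        ,  0.        ,  1.        ]])}
```

View pics/top0.png

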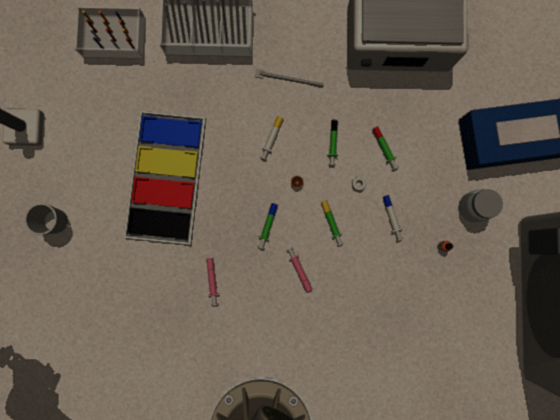

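View pics/scene0.png

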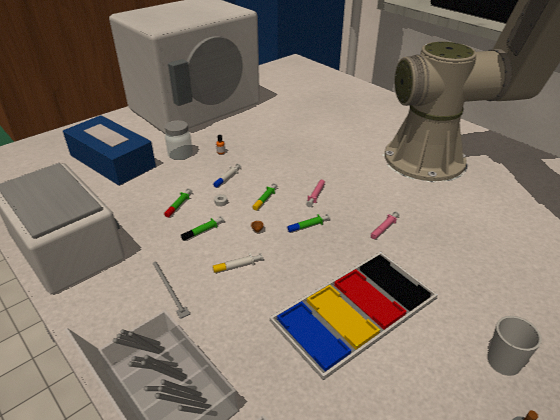

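The top view shows the caddy, upper left (trays blue/yellow/red/black at about (170,130), (167,162), (163,192), (160,224)). The greens are black cap (333,143), red (385,148), blue (268,226) and yellow (332,223). The white barrels are at (272,138) and (393,218). The scene view agrees. I'll enlarge next.

```bash
cat > h.py <<'E'
import numpy as np, cv2
from workcell import env
def cal(c):
    f=210/np.tan(np.radians(c["fov_y"]/2)); return f,c["cx"],c["cy"],c["T"]
def pix2w(c,u,v,z):
    f,cx,cy,T=cal(c); d=T[:3,:3]@np.array([(u-cx)/f,-(v-cy)/f,-1]); o=T[:3,3]
    return o+d*(z-o[2])/d[2]
def w2pix(c,p):
    f,cx,cy,T=cal(c); q=T[:3,:3].T@(np.array(p)-T[:3,3]); return cx+f*q[0]/-q[2], cy-f*q[1]/-q[2]
E
python3 - <<'E'
from h import *
t=env.read_camera("top"); s=env.read_camera("scene")
for p in([0,0,0],env.get_state()["tcp_pos"]): print(w2pix(t,p),w2pix(s,p))
i=t["img"][:,:,::-1]
a=cv2.resize(i[105:255,230:410],None,fx=4.4,fy=4,interpolation=cv2.INTER_CUBIC)
a=cv2.resize(i[105:255,230:430],None,fx=4,fy=4,interpolation=cv2.INTER_CUBIC)
cv2.imwrite("pics/top_s.png",a)
cv2.imwrite("pics/top_c.png",cv2.resize(i[105:250,115:225],None,fx=4,fy=4,interpolation=cv2.INTER_CUBIC))
for (u,v),(U,V) in [((170,130),(311,337)),((160,224),(395,283)),((268,226),(308,223)),((385,148),(178,203)),((393,218),(228,175))]:
    w=pix2w(t,u,v,.008);print(w,pix2w(s,U,V,.008),w2pix(s,w))
E
```

```text
(np.float64(259.9284387623972), np.float64(431.7304257025627)) (np.float64(424.19814055119525), np.float64(158.5502304170364))
(np.float64(-42.655011038344526), np.float64(338.51388509837227)) (np.float64(654.9210296306255), np.float64(212.66589434687398))
[0.66132488 0.21985397 0.008     ] [0.66336845 0.21993337 0.008     ] (np.float64(311.7955507719719), np.float64(336.32674164711307))
[0.44721892 0.23381406 0.008     ] [0.44915716 0.23936313 0.008     ] (np.float64(393.34523393713164), np.float64(280.96678866972366))
[ 0.44763225 -0.0076865   0.008     ] [ 0.44886629 -0.00731856  0.008     ] (np.float64(308.2733418587919), np.float64(222.69411549239635))
[ 0.63005052 -0.26914931  0.008     ] [ 0.63117385 -0.26835492  0.008     ] (np.float64(178.22677529784045), np.float64(202.6625390509574))
[ 0.47124582 -0.28749515  0.008     ] [ 0.46897254 -0.28617625  0.008     ] (np.float64(226.99593596125865), np.float64(175.1088932167788))
```

View pics/top_s.png

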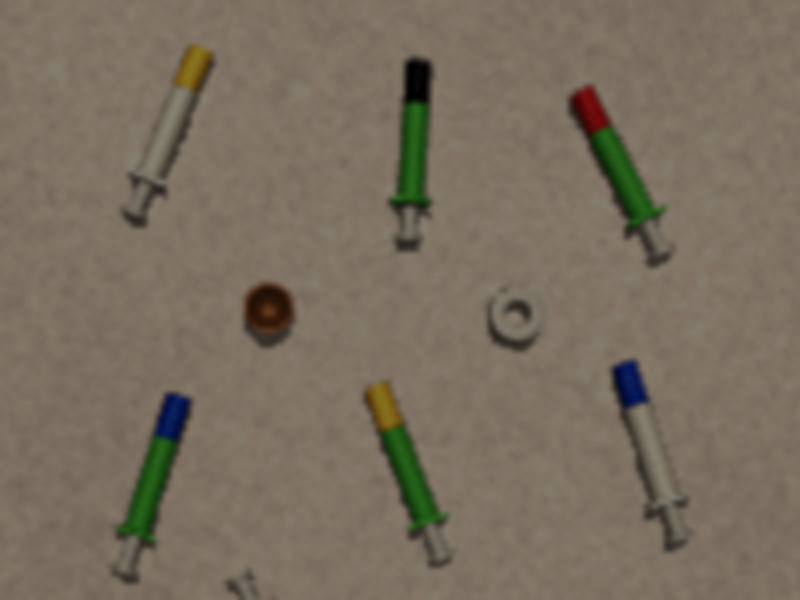

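View pics/top_c.png

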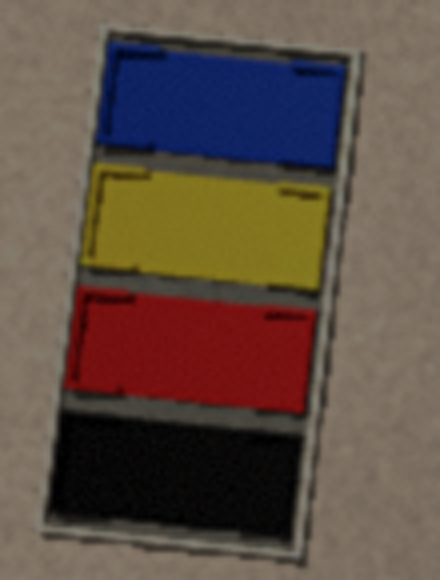

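Zoomed, the ends (cap, then plunger) are black (418,60)/(406,247), red (583,90)/(657,262), blue (178,395)/(126,578), yellow (377,385)/(440,563). The caddy rim corners are (105,27), (362,52), (304,563), (42,533). Two-camera fixes agree to about 2 mm.

```bash
cat >> h.py <<'E'
from scipy.spatial.transform import Rotation as R
def go(x,y,z,yaw):
    "print turn and shift (after the turn), tool axes, yaw taken mod 180 -> in (60,240)"
    s=env.get_state(); q=s["orientation"]; M=R.from_quat([q[1],q[2],q[3],q[0]]).as_matrix()
    cur=np.degrees(np.arctan2(M[1,0],M[0,0]))%360; yaw=(yaw-60)%180+60
    a=np.radians(yaw); X=np.array([np.cos(a),np.sin(a)]); Y=np.array([np.sin(a),-np.cos(a)])
    d=np.array([x,y])-s["tcp_pos"][:2]; X0,Y0=M[:2,0],M[:2,1]
    print("turn %.1f; shift now (%.1f %.1f) or after turn (%.1f %.1f) tz %.1f mm | t %.2f"%(cur-yaw,1e3*d@X0,1e3*d@Y0,1e3*d@X,1e3*d@Y,1e3*(s["tcp_pos"][2]-z),s["clock"]))
E
python3 - <<'E'
from h import *
t=env.read_camera("top")
g=lambda X,Y,ox,oy,z:pix2w(t,ox+(X+.5)/4-.5,oy+(Y+.5)/4-.5,z)
for n,a,b in [("black",(418,60),(406,247)),("red",(583,90),(657,262)),("blue",(178,395),(126,578)),("yellow",(377,385),(440,563))]:
    A=g(*a,230,105,.008);B=g(*b,230,105,.008);d=A-B
    print(n,((A+B)/2)[:2].round(4),"len",np.linalg.norm(d).round(4),"yaw",np.degrees(np.arctan2(d[1],d[0])).round(1))
c=[g(*p,115,105,.012) for p in((105,27),(362,52),(304,563),(42,533))]
m=np.mean(c,0); ax=(c[0]+c[1]-c[2]-c[3])/2; L=np.linalg.norm(ax); ax/=L
wx=(c[1]+c[2]-c[0]-c[3])/2
print("caddy",m,L,np.linalg.norm(wx),"yaw x",np.degrees(np.arctan2(wx[1],wx[0])),np.degrees(np.arctan2(ax[1],ax[0])))
for n,k in zip(("blue","yellow","red","black"),(105,35,-35,-105)): print(n,(m+ax*k/1e3)[:2].round(4))
for n,p in (("blue",(222,104)),("yellow",(206,227)),("red",(192,350))): print(n,g(*p,115,105,.012)[:2])
go(.447,-.008,.1,164)
E
```

```text
black [ 0.6393 -0.1501] len 0.108 yaw -3.0
red [ 0.6288 -0.2682] len 0.1068 yaw 23.3
blue [ 0.4473 -0.0069] len 0.1064 yaw -14.6
yellow [ 0.4571 -0.1502] len 0.1055 yaw 20.2
caddy [0.55204907 0.22482446 0.012     ] 0.2894314610420083 0.146704024871166 yaw x -94.9022943916978 -4.445930831104915
blue [0.6567 0.2167]
yellow [0.5869 0.2221]
red [0.5172 0.2275]
black [0.4474 0.233 ]
blue [0.6589715  0.21864962]
yellow [0.58838414 0.2248917 ]
red [0.51856918 0.22994854]
turn -7.3; shift now (-413.7 -405.3) or after turn (-358.8 -454.6) tz 141.9 mm | t 0.25
```

```bash
python3 -m jog '[[0,0,0,0,-4.35],[0,0,0,0,-4.35],[0,-0.0232,-0.0308,0,0],[0,-0.0232,-0.0308,0,0],[0,-0.0232,-0.0308,0,0]]' 40
python3 -m jog '[[0,-0.0232,-0.0308,0,0],[0,-0.0232,-0.0308,0,0],[0,-0.0232,-0.0308,0,0],[0,-0.0232,-0.0308,0,0],[0,-0.0232,-0.0308,0,0]]'
python3 -m jog '[[0,-0.0232,-0.0308,0,0],[0,-0.0232,-0.0308,0,0],[0,-0.0232,-0.0308,0,0],[0,-0.0232,-0.0308,0,0],[0,-0.0232,-0.0308,0,0]]'
python3 -m jog '[[0,-0.0232,-0.0308,0.02,0],[0,-0.0232,-0.0308,0.02,0],[0,0,0,0.04,0],[0,0,0,0.04,0],[0,0,0,0.04,0]]'
python3 - <<'E'
from h import *
go(.4473,-.0069,.014,-14.6); print(env.get_state()["finger_gap"])
for n in("top","scene"):
    c=env.read_camera(n); cv2.imwrite(f"pics/{n}1.png",c["img"][:,:,::-1])
E
```

```text
clock: 0.67
tcp_pos: [0.2715, 0.4202, 0.2418]
orientation: [-0.0, 0.126, 0.992, -0.0]
wrist_force: [0.7, -1.3, -0.8]
finger_gap: 0.0427
grip_force: 0.0
clock: 1.08
tcp_pos: [0.3452, 0.2412, 0.2424]
orientation: [0.0, 0.127, 0.992, 0.0]
wrist_force: [0.9, -0.5, 0.1]
finger_gap: 0.0424
grip_force: 0.0
clock: 1.5
tcp_pos: [0.4187, 0.0627, 0.2425]
orientation: [0.0, 0.127, 0.992, 0.0]
wrist_force: [1.6, 1.4, 0.2]
finger_gap: 0.0428
grip_force: 0.0
clock: 1.92
tcp_pos: [0.4471, -0.005, 0.0828]
orientation: [0.001, 0.128, 0.992, 0.0]
wrist_force: [0.5, 0.9, 0.1]
finger_gap: 0.0424
grip_force: 0.0
turn -0.1; shift now (-0.7 -1.8) or after turn (-0.7 -1.8) tz 68.8 mm | t 1.92
0.04243541570080838
```

```bash
python3 -m jog '[[0,0,-0.0017,0.035,0],[0,0,0,0.02,0],[0,0,0,0,0]]'
python3 - <<'E'
from h import *
go(.4473,-.0069,.014,-14.6)
a=[env.read_camera(n)["img"][:,:,::-1] for n in("top","scene")]
cv2.imwrite("pics/b1.png",np.hstack([cv2.resize(a[0][160:260,220:320],(400,400)),cv2.resize(a[1][160:260,260:360],(400,400))]))
E
```

```text
clock: 2.27
tcp_pos: [0.4446, -0.005, 0.0277]
orientation: [-0.002, 0.127, 0.992, 0.0]
wrist_force: [-0.5, -1.0, -0.5]
finger_gap: 0.0428
grip_force: 0.0
turn 0.0; shift now (-3.1 -1.2) or after turn (-3.1 -1.2) tz 13.7 mm | t 2.27
```

View pics/b1.png

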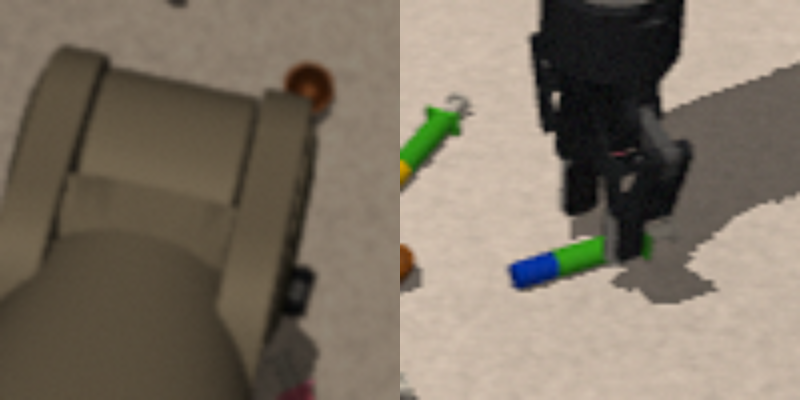

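The scene crop shows the fingers straddling the green barrel, with the near finger at about (625,240) and slightly toward the flange. I'll shift 2 mm to the cap side, lower and close.

```bash
python3 -m jog '[[0,-0.002,-0.001,0.0135,0],[1,0,0,0,0],[1,0,0,0,0],[1,0,0,0,0],[1,0,0,0,0]]' 40
python3 -m jog '[[1,0,0,-0.025,0],[1,0,0,-0.04,0],[1,0,0,0,0]]'
python3 - <<'E'
from h import *
go(.6575,.2175,.1,-94.9); c=env.get_state(); print(c["tcp_pos"],c["joint_pos"])
E
```

```text
clock: 2.78
tcp_pos: [0.4492, -0.007, 0.0174]
orientation: [0.001, 0.127, 0.992, -0.0]
wrist_force: [-1.2, 0.3, 7.9]
finger_gap: 0.015
grip_force: 39.7
clock: 3.03
tcp_pos: [0.4518, -0.0075, 0.087]
orientation: [0.005, 0.127, 0.992, -0.0]
wrist_force: [2.0, -0.1, 0.1]
finger_gap: 0.0149
grip_force: 39.1
turn 80.3; shift now (-142.4 269.5) or after turn (241.8 185.7) tz -13.0 mm | t 3.03
[ 0.45184915 -0.00751407  0.08701901] [-1.94680371e-01  1.83887562e-01 -5.30438649e-01  8.46827649e-01
  1.36322473e-04  5.98788625e-02]
```

```bash
python3 -m jog '[[1,0,0,-0.013,6.7],[1,0,0,0,6.7],[1,0,0,0,6.7],[1,0,0,0,6.7],[1,0,0,0,6.7]]'
python3 -m jog '[[1,0,0,0,6.7],[1,0,0,0,6.7],[1,0,0,0,6.7],[1,0,0,0,6.7],[1,0,0,0,6.7]]'
python3 -m jog '[[1,0,0,0,6.7],[1,0,0,0,6.7],[1,0.03,0.023,0,0],[1,0.03,0.023,0,0],[1,0.03,0.023,0,0]]'
python3 -m jog '[[1,0.03,0.023,0,0],[1,0.03,0.023,0,0],[1,0.03,0.023,0,0],[1,0.03,0.023,0,0],[1,0.03,0.023,0,0]]'
python3 -m jog '[[1,0,0,0,0],[1,0,0,0,0],[1,0,0,0,0]]'
python3 - <<'E'
from h import *
go(.6575,.2175,.022,-94.9)
a=[env.read_camera(n)["img"][:,:,::-1] for n in("top","scene")]
cv2.imwrite("pics/b2.png",np.hstack([cv2.resize(a[0][100:250,110:260],(400,400)),cv2.resize(a[1][200:380,220:400],(400,400))]))
E
```

```text
clock: 3.45
tcp_pos: [0.4484, -0.0069, 0.0947]
orientation: [0.001, 0.41, 0.912, 0.0]
wrist_force: [-0.2, -0.7, -0.2]
finger_gap: 0.0146
grip_force: 39.1
clock: 3.87
tcp_pos: [0.4483, -0.0069, 0.0945]
orientation: [0.001, 0.656, 0.755, 0.0]
wrist_force: [0.7, -0.4, -0.5]
finger_gap: 0.0147
grip_force: 39.1
clock: 4.28
tcp_pos: [0.5257, 0.0774, 0.0949]
orientation: [0.001, 0.738, 0.675, 0.001]
wrist_force: [0.8, -0.3, -0.3]
finger_gap: 0.0145
grip_force: 39.1
clock: 4.7
tcp_pos: [0.6533, 0.2179, 0.0947]
orientation: [0.0, 0.737, 0.676, 0.001]
wrist_force: [0.1, -0.9, -0.6]
finger_gap: 0.015
grip_force: 39.1
clock: 4.95
tcp_pos: [0.6516, 0.2162, 0.0936]
orientation: [-0.0, 0.737, 0.676, -0.0]
wrist_force: [0.2, -0.7, -1.0]
finger_gap: 0.0146
grip_force: 39.2
turn -0.1; shift now (1.9 5.8) or after turn (1.8 5.8) tz 71.6 mm | t 4.95
```

View pics/b2.png

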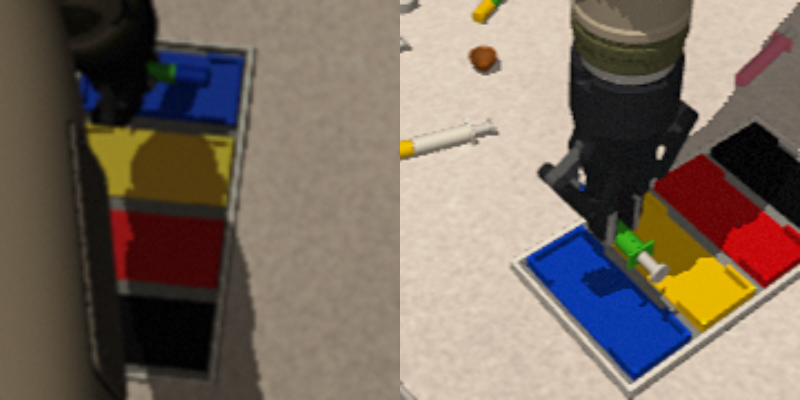

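The syringe is held level over the blue tray and parallel to it. I'll make the final shift, lower and release.

```bash
python3 -m jog '[[1,0.002,0.0055,0,0],[1,0,0,0.03,0],[1,0,0,0.025,0],[1,0,0,0.0125,0],[1,0,0,0,0]]'
python3 -m jog '[[0.3,0,0,0,0],[0.3,0,0,0,0],[0.3,0,0,-0.02,0],[0.3,0,0,-0.04,0],[0.3,0,0,-0.02,0]]'
python3 - <<'E'
from h import *
go(.4571,-.1502,.1,20.2)
E
```

```text
clock: 5.47
tcp_pos: [0.6566, 0.2166, 0.0243]
orientation: [-0.001, 0.738, 0.675, -0.001]
wrist_force: [-0.3, -0.4, -0.4]
finger_gap: 0.0148
grip_force: 41.9
clock: 5.88
tcp_pos: [0.6589, 0.2177, 0.1102]
orientation: [0.001, 0.737, 0.675, 0.002]
wrist_force: [1.8, -0.7, 1.0]
finger_gap: 0.03
grip_force: 0.0
turn -115.2; shift now (-384.2 -168.9) or after turn (316.5 -275.6) tz 10.2 mm | t 5.88
```

```bash
python3 -m jog '[[0,-0.0349,-0.01535,0,0],[0,-0.0349,-0.01535,0,0],[0,-0.0349,-0.01535,0,0],[0,-0.0349,-0.01535,0,0],[0,-0.0349,-0.01535,0,0]]'
python3 -m jog '[[0,-0.0349,-0.01535,0,0],[0,-0.0349,-0.01535,0,0],[0,-0.0349,-0.01535,0,0],[0,-0.0349,-0.01535,0,0],[0,-0.0349,-0.01535,0,0]]'
python3 -m jog '[[0,-0.0349,-0.01535,0,0],[0,0,0,0,6.5],[0,0,0,0,6.5],[0,0,0,0,6.5],[0,0,0,0,6.5]]'
python3 -m jog '[[0,0,0,0,6.5],[0,0,0,0,6.5],[0,0,0,0,6.5],[0,0,0,0,6.5],[0,0,0,0,6.5]]'
python3 -m jog '[[0,0,0,0,6.5],[0,0,0,0.035,0],[0,0,0,0.035,0],[0,0,0,0,0],[0,0,0,0,0]]'
python3 - <<'E'
from h import *
go(.4571,-.1502,.017,20.2)
a=[env.read_camera(n)["img"][:,:,::-1] for n in("top","scene")]
cv2.imwrite("pics/y1.png",np.hstack([cv2.resize(a[0][105:255,110:260],(400,400)),cv2.resize(a[1][140:240,210:310],(400,400))]))
E
```

```text
clock: 6.3
tcp_pos: [0.5655, 0.0492, 0.1072]
orientation: [0.001, 0.737, 0.676, 0.001]
wrist_force: [0.4, -1.3, 0.4]
finger_gap: 0.0428
grip_force: 0.0
clock: 6.72
tcp_pos: [0.4737, -0.1183, 0.1072]
orientation: [0.001, 0.737, 0.676, 0.0]
wrist_force: [1.4, -0.2, -0.2]
finger_gap: 0.0424
grip_force: 0.0
clock: 7.13
tcp_pos: [0.4562, -0.151, 0.1071]
orientation: [0.001, 0.872, 0.489, 0.001]
wrist_force: [-0.3, -0.0, 0.3]
finger_gap: 0.0426
grip_force: 0.0
clock: 7.55
tcp_pos: [0.4564, -0.1504, 0.107]
orientation: [0.001, 0.974, 0.226, 0.001]
wrist_force: [1.1, -0.2, -0.5]
finger_gap: 0.0427
grip_force: 0.0
clock: 7.97
tcp_pos: [0.4546, -0.1494, 0.0355]
orientation: [-0.001, 0.985, 0.174, -0.001]
wrist_force: [0.0, 0.4, 1.6]
finger_gap: 0.0425
grip_force: 0.0
turn -180.2; shift now (2.1 1.6) or after turn (-2.1 -1.6) tz 18.5 mm | t 7.97
```

View pics/y1.png

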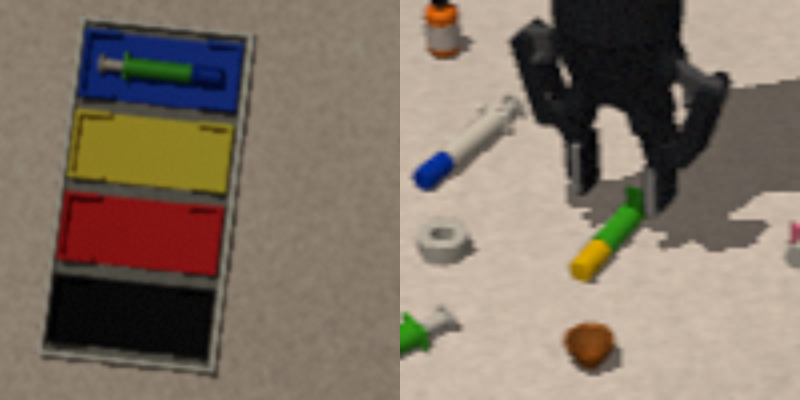

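The blue gel syringe lies centred and lengthwise in the blue tray. The fingers now straddle the yellow-capped green barrel.

```bash
python3 -m jog '[[0,0.002,0.001,0.018,0],[1,0,0,0,0],[1,0,0,0,0],[1,0,0,0,0],[1,0,0,0,0]]'
python3 -m jog '[[1,0,0,-0.025,0],[1,0,0,-0.04,0],[1,0,0,-0.02,-6.5],[1,0,0,0,-6.5],[1,0,0,0,-6.5]]'
python3 -m jog '[[1,0,0,0,-6.5],[1,0,0,0,-6.5],[1,0,0,0,-6.5],[1,0,0,0,-6.5],[1,0,0,0,-6.5]]'
python3 -m jog '[[1,0,0,0,-6.5],[1,0,0,0,-6.5],[1,0,0,0,0]]'
python3 - <<'E'
from h import *
go(.5875,.223,.1,-94.9)
E
```

```text
clock: 8.48
tcp_pos: [0.4591, -0.1508, 0.0195]
orientation: [0.001, 0.985, 0.174, 0.001]
wrist_force: [-0.8, -0.0, 6.1]
finger_gap: 0.0149
grip_force: 39.9
clock: 8.9
tcp_pos: [0.4599, -0.1512, 0.1058]
orientation: [0.002, 0.94, 0.341, 0.002]
wrist_force: [-0.3, 0.6, -1.7]
finger_gap: 0.0147
grip_force: 39.3
clock: 9.32
tcp_pos: [0.4584, -0.1504, 0.1037]
orientation: [0.0, 0.807, 0.59, 0.0]
wrist_force: [0.8, 0.2, -0.8]
finger_gap: 0.0147
grip_force: 39.3
clock: 9.57
tcp_pos: [0.4584, -0.1504, 0.1036]
orientation: [0.0, 0.736, 0.677, 0.0]
wrist_force: [0.4, -0.5, -0.6]
finger_gap: 0.0149
grip_force: 39.3
turn 0.1; shift now (383.0 97.1) or after turn (383.1 96.8) tz 3.6 mm | t 9.57
```

```bash
python3 -m jog '[[1,0.0383,0.0097,0,0],[1,0.0383,0.0097,0,0],[1,0.0383,0.0097,0,0],[1,0.0383,0.0097,0,0],[1,0.0383,0.0097,0,0]]'
python3 -m jog '[[1,0.0383,0.0097,0,0],[1,0.0383,0.0097,0,0],[1,0.0383,0.0097,0,0],[1,0.0383,0.0097,0,0],[1,0.0383,0.0097,0,0]]'
python3 -m jog '[[1,0,0,0,0],[1,0,0,0.03,0],[1,0,0,0,0],[1,0,0,0,0]]'
python3 - <<'E'
from h import *
go(.5875,.223,.027,-94.9)
E
```

```text
clock: 9.98
tcp_pos: [0.5238, 0.0378, 0.1036]
orientation: [0.0, 0.739, 0.674, 0.0]
wrist_force: [0.7, -0.3, 0.7]
finger_gap: 0.0148
grip_force: 39.3
clock: 10.4
tcp_pos: [0.5886, 0.2248, 0.1035]
orientation: [0.0, 0.738, 0.674, 0.0]
wrist_force: [1.2, -0.5, 0.0]
finger_gap: 0.0146
grip_force: 39.3
clock: 10.73
tcp_pos: [0.5863, 0.2222, 0.0715]
orientation: [-0.001, 0.738, 0.675, -0.002]
wrist_force: [-0.1, -1.0, -0.1]
finger_gap: 0.0147
grip_force: 39.3
turn -0.2; shift now (0.9 1.2) or after turn (0.9 1.2) tz 44.5 mm | t 10.73
```

```bash
python3 -m jog '[[1,0.001,0.001,0.03,0],[1,0,0,0.0145,0],[1,0,0,0,0],[0.3,0,0,0,0],[0.3,0,0,0,0]]'
python3 -m jog '[[0.3,0,0,-0.02,0],[0.3,0,0,-0.04,0],[0.3,0,0,-0.02,0],[0.3,0,0,0,0]]'
python3 - <<'E'
from h import *
go(.6288,-.2682,.1,23.3)
go(.6393,-.1501,.1,-3)
E
```

```text
clock: 11.15
tcp_pos: [0.5903, 0.2233, 0.0303]
orientation: [0.0, 0.738, 0.675, 0.001]
wrist_force: [-0.7, 0.9, 0.5]
finger_gap: 0.0299
grip_force: 0.0
clock: 11.48
tcp_pos: [0.5936, 0.2244, 0.1165]
orientation: [0.003, 0.738, 0.675, 0.005]
wrist_force: [1.2, 0.7, 0.3]
finger_gap: 0.03
grip_force: 0.0
turn -118.3; shift now (-487.6 78.4) or after turn (162.5 -466.4) tz 16.5 mm | t 11.48
turn -92.0; shift now (-369.1 78.5) or after turn (-65.2 -371.6) tz 16.5 mm | t 11.48
```

```bash
python3 -m jog '[[0,-0.0375,0.006,0,0],[0,-0.0375,0.006,0,0],[0,-0.0375,0.006,0,0],[0,-0.0375,0.006,0,0],[0,-0.0375,0.006,0,0]]'
python3 -m jog '[[0,-0.0375,0.006,0,0],[0,-0.0375,0.006,0,0],[0,-0.0375,0.006,0,0],[0,-0.0375,0.006,0,0],[0,-0.0375,0.006,0,0]]'
python3 -m jog '[[0,-0.0375,0.006,0,0],[0,-0.0375,0.006,0,0],[0,-0.0375,0.006,0,0],[0,0,0,0,6.2],[0,0,0,0,6.2]]'
python3 -m jog '[[0,0,0,0,6.2],[0,0,0,0,6.2],[0,0,0,0,6.2],[0,0,0,0,6.2],[0,0,0,0,6.2]]'
python3 -m jog '[[0,0,0,0,6.2],[0,0,0,0,6.2],[0,0,0,0,6.2],[0,0,0,0.035,0],[0,0,0,0.035,0]]'
python3 -m jog '[[0,0,0,0,0],[0,0,0,0,0],[0,0,0,0,0]]'
python3 - <<'E'
from h import *
go(.6288,-.2682,.020,23.3)
a=[env.read_camera(n)["img"][:,:,::-1] for n in("top","scene")]
cv2.imwrite("pics/r1.png",np.hstack([cv2.resize(a[0][105:255,110:260],(400,400)),cv2.resize(a[1][150:250,130:230],(400,400))]))
E
```

```text
clock: 11.9
tcp_pos: [0.6032, 0.0325, 0.1099]
orientation: [0.001, 0.737, 0.676, 0.001]
wrist_force: [1.2, 0.1, -0.6]
finger_gap: 0.0428
grip_force: 0.0
clock: 12.32
tcp_pos: [0.6166, -0.1574, 0.1099]
orientation: [0.001, 0.738, 0.675, 0.001]
wrist_force: [0.5, 0.0, 0.3]
finger_gap: 0.0426
grip_force: 0.0
clock: 12.73
tcp_pos: [0.6244, -0.2724, 0.1093]
orientation: [0.001, 0.809, 0.588, 0.0]
wrist_force: [-0.2, 0.5, -0.2]
finger_gap: 0.0426
grip_force: 0.0
clock: 13.15
tcp_pos: [0.6247, -0.2693, 0.1097]
orientation: [0.001, 0.936, 0.352, 0.001]
wrist_force: [0.2, -1.0, -0.1]
finger_gap: 0.0425
grip_force: 0.0
clock: 13.57
tcp_pos: [0.6274, -0.2707, 0.0422]
orientation: [0.003, 0.98, 0.199, 0.003]
wrist_force: [0.1, -0.5, -0.1]
finger_gap: 0.0428
grip_force: 0.0
clock: 13.82
tcp_pos: [0.6252, -0.2693, 0.0403]
orientation: [0.0, 0.98, 0.199, 0.001]
wrist_force: [-0.3, -0.1, -0.3]
finger_gap: 0.0425
grip_force: 0.0
turn -180.3; shift now (3.7 0.4) or after turn (-3.7 -0.4) tz 20.3 mm | t 13.82
```

View pics/r1.png

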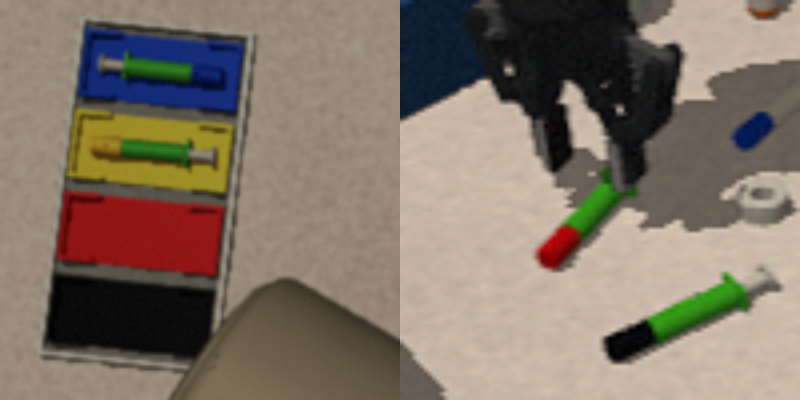

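The yellow syringe lies well in its tray, and the fingers straddle the red-capped barrel.

```bash
python3 -m jog '[[0,0.003,0,0.020,0],[1,0,0,0,0],[1,0,0,0,0],[1,0,0,0,0],[1,0,0,0,0]]'
python3 -m jog '[[1,0,0,-0.025,0],[1,0,0,-0.04,0],[1,0,0,-0.02,-6.2],[1,0,0,0,-6.2],[1,0,0,0,-6.2]]'
python3 -m jog '[[1,0,0,0,-6.2],[1,0,0,0,-6.2],[1,0,0,0,-6.2],[1,0,0,0,-6.2],[1,0,0,0,-6.2]]'
python3 -m jog '[[1,0,0,0,-6.2],[1,0,0,0,-6.2],[1,0,0,0,0]]'
python3 - <<'E'
from h import *
go(.518,.2285,.1,-94.9)
E
```

```text
clock: 14.33
tcp_pos: [0.6279, -0.268, 0.0198]
orientation: [0.001, 0.98, 0.199, 0.001]
wrist_force: [0.0, 0.0, -0.7]
finger_gap: 0.0148
grip_force: 40.6
clock: 14.75
tcp_pos: [0.6291, -0.2687, 0.1073]
orientation: [0.002, 0.934, 0.358, 0.002]
wrist_force: [-0.0, -0.3, -0.4]
finger_gap: 0.0145
grip_force: 40.6
clock: 15.17
tcp_pos: [0.6275, -0.2678, 0.1044]
orientation: [0.0, 0.804, 0.594, 0.0]
wrist_force: [0.7, -0.5, -0.8]
finger_gap: 0.0148
grip_force: 40.6
clock: 15.42
tcp_pos: [0.6275, -0.2679, 0.1044]
orientation: [0.001, 0.736, 0.676, 0.0]
wrist_force: [-0.2, -0.6, -0.2]
finger_gap: 0.0148
grip_force: 40.6
turn 0.0; shift now (485.3 -151.2) or after turn (485.2 -151.5) tz 4.4 mm | t 15.42
```

```bash
python3 -m jog '[[1,0.0373,-0.0116,0,0],[1,0.0373,-0.0116,0,0],[1,0.0373,-0.0116,0,0],[1,0.0373,-0.0116,0,0],[1,0.0373,-0.0116,0,0]]'
python3 -m jog '[[1,0.0373,-0.0116,0,0],[1,0.0373,-0.0116,0,0],[1,0.0373,-0.0116,0,0],[1,0.0373,-0.0116,0,0],[1,0.0373,-0.0116,0,0]]'
python3 -m jog '[[1,0.0373,-0.0116,0,0],[1,0.0373,-0.0116,0,0],[1,0.0373,-0.0116,0,0],[1,0,0,0,0],[1,0,0,0.03,0]]'
python3 -m jog '[[1,0,0,0,0],[1,0,0,0,0]]'
python3 - <<'E'
from h import *
go(.518,.2285,.0275,-94.9)
E
```

```text
clock: 15.83
tcp_pos: [0.5854, -0.0755, 0.1041]
orientation: [0.0, 0.739, 0.674, 0.0]
wrist_force: [1.0, 0.0, -0.1]
finger_gap: 0.0142
grip_force: 40.6
clock: 16.25
tcp_pos: [0.544, 0.1158, 0.1044]
orientation: [0.0, 0.739, 0.674, 0.001]
wrist_force: [0.2, 0.9, 0.8]
finger_gap: 0.0145
grip_force: 40.6
clock: 16.67
tcp_pos: [0.5232, 0.2324, 0.0792]
orientation: [0.003, 0.737, 0.676, 0.005]
wrist_force: [0.7, 0.4, -0.3]
finger_gap: 0.0146
grip_force: 40.6
clock: 16.83
tcp_pos: [0.5179, 0.228, 0.0726]
orientation: [-0.001, 0.738, 0.675, -0.002]
wrist_force: [0.0, -0.7, 0.7]
finger_gap: 0.0144
grip_force: 40.6
turn -0.2; shift now (0.5 0.1) or after turn (0.5 0.1) tz 45.1 mm | t 16.83
```

```bash
python3 -m jog '[[1,0,0,0.03,0],[1,0,0,0.015,0],[1,0,0,0,0],[0.3,0,0,0,0],[0.3,0,0,0,0]]'
python3 -m jog '[[0.3,0,0,-0.02,0],[0.3,0,0,-0.04,0],[0.3,0,0,-0.02,0],[0.3,0,0,0,0],[0.3,0,0,0,0]]'
python3 - <<'E'
from h import *
go(.6393,-.1501,.1,-3)
E
```

```text
clock: 17.25
tcp_pos: [0.5205, 0.2282, 0.03]
orientation: [0.0, 0.738, 0.675, 0.001]
wrist_force: [0.1, 0.5, -0.2]
finger_gap: 0.0299
grip_force: 0.0
clock: 17.67
tcp_pos: [0.5215, 0.2289, 0.1117]
orientation: [0.001, 0.738, 0.675, 0.003]
wrist_force: [0.1, -0.4, -0.1]
finger_gap: 0.0299
grip_force: 0.0
turn -92.0; shift now (-367.2 150.7) or after turn (-137.5 -372.3) tz 11.7 mm | t 17.67
```

```bash
python3 -m jog '[[0,-0.0334,0.0137,0,0],[0,-0.0334,0.0137,0,0],[0,-0.0334,0.0137,0,0],[0,-0.0334,0.0137,0,0],[0,-0.0334,0.0137,0,0]]'
python3 -m jog '[[0,-0.0334,0.0137,0,0],[0,-0.0334,0.0137,0,0],[0,-0.0334,0.0137,0,0],[0,-0.0334,0.0137,0,0],[0,-0.0334,0.0137,0,0]]'
python3 -m jog '[[0,-0.0334,0.0137,0,0],[0,0,0,0,-7.1],[0,0,0,0,-7.1],[0,0,0,0,-7.1],[0,0,0,0,-7.1]]'
python3 -m jog '[[0,0,0,0,-7.1],[0,0,0,0,-7.1],[0,0,0,0,-7.1],[0,0,0,0,-7.1],[0,0,0,0,-7.1]]'
python3 -m jog '[[0,0,0,0,-7.1],[0,0,0,0,-7.1],[0,0,0,0,-7.1],[0,0,0,0,-7.0],[0,0,0,0.035,0]]'
python3 -m jog '[[0,0,0,0.03,0],[0,0,0,0,0],[0,0,0,0,0],[0,0,0,0,0]]'
python3 - <<'E'
from h import *
go(.6393,-.1501,.020,-3)
a=[env.read_camera(n)["img"][:,:,::-1] for n in("top","scene")]
cv2.imwrite("pics/k1.png",np.hstack([cv2.resize(a[0][105:255,110:260],(400,400)),cv2.resize(a[1][160:260,150:250],(400,400))]))
E
```

```text
clock: 18.08
tcp_pos: [0.5725, 0.0547, 0.1077]
orientation: [-0.001, 0.737, 0.676, -0.0]
wrist_force: [-0.2, 0.4, -0.2]
finger_gap: 0.0426
grip_force: 0.0
clock: 18.5
tcp_pos: [0.6262, -0.1179, 0.1075]
orientation: [-0.001, 0.738, 0.675, -0.0]
wrist_force: [1.1, 0.6, -0.5]
finger_gap: 0.0427
grip_force: 0.0
clock: 18.92
tcp_pos: [0.6366, -0.1511, 0.1071]
orientation: [-0.001, 0.547, 0.837, -0.0]
wrist_force: [-1.1, 1.2, 0.5]
finger_gap: 0.0429
grip_force: 0.0
clock: 19.33
tcp_pos: [0.6366, -0.1505, 0.1073]
orientation: [-0.001, 0.265, 0.964, 0.0]
wrist_force: [0.8, 0.3, 0.4]
finger_gap: 0.0424
grip_force: 0.0
clock: 19.75
tcp_pos: [0.6416, -0.1522, 0.0793]
orientation: [0.005, 0.022, 1.0, -0.002]
wrist_force: [2.9, -0.2, 0.7]
finger_gap: 0.0423
grip_force: 0.0
clock: 20.08
tcp_pos: [0.6376, -0.1507, 0.0441]
orientation: [-0.0, 0.025, 1.0, 0.0]
wrist_force: [0.4, -0.0, -0.0]
finger_gap: 0.0428
grip_force: 0.0
turn 0.2; shift now (-1.7 0.7) or after turn (-1.7 0.7) tz 24.1 mm | t 20.08
```

View pics/k1.png

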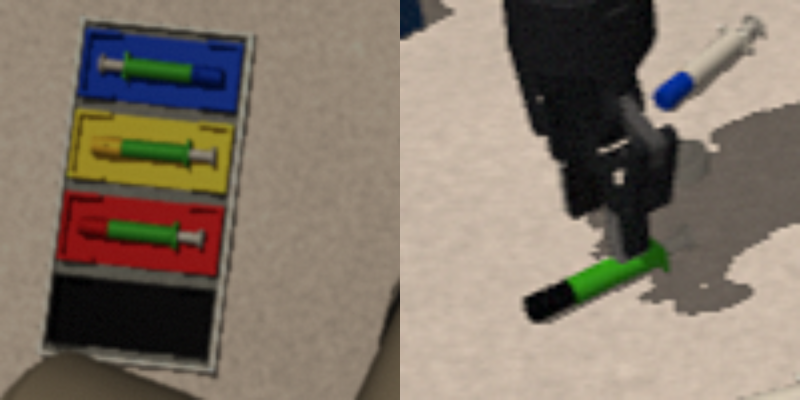

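The red syringe is in its tray, slightly left but inside the walls. The gripper is over the black-capped barrel.

```bash
python3 -m jog '[[0,-0.0015,0.0005,0.024,0],[1,0,0,0,0],[1,0,0,0,0],[1,0,0,0,0],[1,0,0,0,0]]'
python3 -m jog '[[1,0,0,-0.025,0],[1,0,0,-0.04,0],[1,0,0,-0.02,7],[1,0,0,0,7],[1,0,0,0,7]]'
python3 -m jog '[[1,0,0,0,7],[1,0,0,0,7],[1,0,0,0,7],[1,0,0,0,7],[1,0,0,0,7]]'
python3 -m jog '[[1,0,0,0,7],[1,0,0,0,7],[1,0,0,0,7],[1,0,0,0,7],[1,0,0,0,7]]'
python3 -m jog '[[1,0,0,0,1],[1,0,0,0,0]]'
python3 - <<'E'
from h import *
go(.448,.234,.1,-94.9)
E
```

```text
clock: 20.6
tcp_pos: [0.6397, -0.1504, 0.0209]
orientation: [0.001, 0.024, 1.0, -0.0]
wrist_force: [-0.5, -0.3, -1.0]
finger_gap: 0.0143
grip_force: 40.8
clock: 21.02
tcp_pos: [0.641, -0.1509, 0.1084]
orientation: [0.003, 0.209, 0.978, -0.0]
wrist_force: [-0.6, 0.3, -0.6]
finger_gap: 0.0144
grip_force: 40.8
clock: 21.43
tcp_pos: [0.6394, -0.1503, 0.1056]
orientation: [0.001, 0.494, 0.87, 0.0]
wrist_force: [0.9, 0.3, 0.1]
finger_gap: 0.0143
grip_force: 40.8
clock: 21.85
tcp_pos: [0.6393, -0.1503, 0.1056]
orientation: [0.001, 0.732, 0.681, 0.0]
wrist_force: [1.0, 0.4, 0.3]
finger_gap: 0.0143
grip_force: 40.8
clock: 22.02
tcp_pos: [0.6393, -0.1503, 0.1053]
orientation: [0.001, 0.735, 0.678, 0.0]
wrist_force: [0.3, -0.0, -0.5]
finger_gap: 0.0146
grip_force: 40.8
turn 0.2; shift now (367.4 -222.0) or after turn (366.5 -223.4) tz 5.3 mm | t 22.02
```

```bash
python3 -m jog '[[1,0.0306,-0.01855,0,0],[1,0.0306,-0.01855,0,0],[1,0.0306,-0.01855,0,0],[1,0.0306,-0.01855,0,0],[1,0.0306,-0.01855,0,0]]'
python3 -m jog '[[1,0.0306,-0.01855,0,0],[1,0.0306,-0.01855,0,0],[1,0.0306,-0.01855,0,0],[1,0.0306,-0.01855,0,0],[1,0.0306,-0.01855,0,0]]'
python3 -m jog '[[1,0.0306,-0.01855,0,0],[1,0.0306,-0.01855,0,0],[1,0,0,0,0],[1,0,0,0.03,0],[1,0,0,0,0]]'
python3 -m jog '[[1,0,0,0,0],[1,0,0,0,0]]'
python3 - <<'E'
from h import *
go(.448,.234,.0285,-94.9)
E
```

```text
clock: 22.43
tcp_pos: [0.5586, 0.0112, 0.1049]
orientation: [0.0, 0.735, 0.678, 0.0]
wrist_force: [0.1, 0.8, -0.2]
finger_gap: 0.0143
grip_force: 40.8
clock: 22.85
tcp_pos: [0.4791, 0.1717, 0.1051]
orientation: [0.0, 0.735, 0.678, 0.001]
wrist_force: [0.7, 0.8, -0.1]
finger_gap: 0.0143
grip_force: 40.8
clock: 23.27
tcp_pos: [0.4457, 0.2344, 0.0718]
orientation: [-0.001, 0.735, 0.678, -0.002]
wrist_force: [-1.5, -1.1, -1.6]
finger_gap: 0.0144
grip_force: 40.8
clock: 23.43
tcp_pos: [0.4482, 0.234, 0.075]
orientation: [-0.0, 0.736, 0.677, -0.0]
wrist_force: [0.5, -0.2, -0.1]
finger_gap: 0.0143
grip_force: 40.8
turn 0.1; shift now (0.0 -0.2) or after turn (0.0 -0.2) tz 46.5 mm | t 23.43
```

```bash
python3 -m jog '[[1,0,0,0.03,0],[1,0,0,0.016,0],[1,0,0,0,0],[0.3,0,0,0,0],[0.3,0,0,0,0]]'
python3 -m jog '[[0.3,0,0,-0.02,0],[0.3,0,0,-0.04,0],[0.3,0,0,-0.04,0],[0.3,0,0,-0.04,0],[0.3,0,0,0,0]]'
python3 -m jog '[[0.3,-0.04,0,0,0],[0.3,-0.04,0,0,0],[0.3,-0.04,0,0,0],[0.3,-0.04,0,0,0],[0.3,-0.04,0,0,0]]'
python3 -m jog '[[0.3,-0.04,0,0,0],[0.3,-0.04,0,0,0],[0.3,-0.04,0,0,0],[0.3,0,0,0,0],[0.3,0,0,0,0]]'
python3 - <<'E'
from h import *
a=[env.read_camera(n)["img"][:,:,::-1] for n in("top","scene")]
b=cv2.convertScaleAbs(a[0][100:255,110:265],alpha=2)
cv2.imwrite("pics/f1.png",np.hstack([cv2.resize(b,(400,400)),cv2.resize(a[1][130:400,180:450],(400,400))]))
E
```

```text
clock: 23.85
tcp_pos: [0.4489, 0.2343, 0.0298]
orientation: [0.0, 0.736, 0.677, 0.001]
wrist_force: [0.9, 0.0, 0.5]
finger_gap: 0.0296
grip_force: 0.0
clock: 24.27
tcp_pos: [0.4526, 0.2359, 0.1782]
orientation: [0.003, 0.736, 0.677, 0.007]
wrist_force: [1.6, 1.0, -0.0]
finger_gap: 0.0299
grip_force: 0.0
clock: 24.68
tcp_pos: [0.4312, 0.0335, 0.1702]
orientation: [0.001, 0.736, 0.677, 0.001]
wrist_force: [0.7, -0.0, -0.4]
finger_gap: 0.0301
grip_force: 0.0
clock: 25.1
tcp_pos: [0.4213, -0.0869, 0.1698]
orientation: [0.001, 0.738, 0.675, 0.001]
wrist_force: [0.3, 0.9, 0.7]
finger_gap: 0.0299
grip_force: 0.0
```

View pics/f1.png

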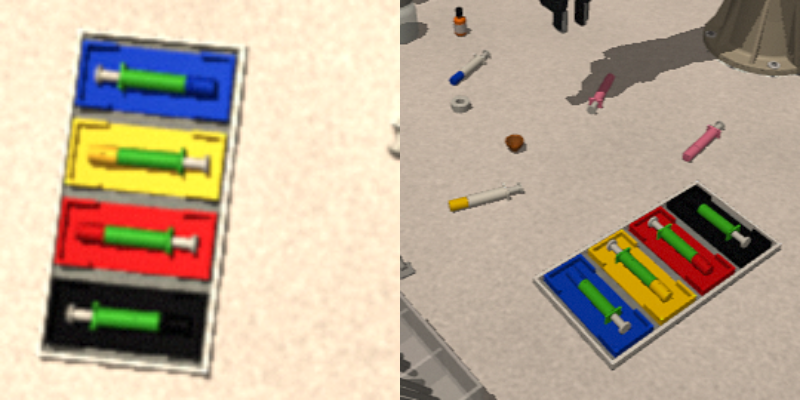

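All four lie flat inside their own trays, and the white and pink syringes are undisturbed.

```bash
python3 -c "
from workcell import env
print(env.hand_in())"
```

```text
the job is handed in; nothing more can be done
None
```

The job is handed in at about 25 s on the clock: all four green-barrelled syringes lie flat and lengthwise in the tray matching their cap, and the white and pink syringes were left where they lay.

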